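# Lock a glass tube in its hinged clamp

## Task

The glass tube lies in the open bench clamp: swing the clamp's hinged plate over the tube and press it fully down onto it, then swing the bolt up into the plate's slot until it is fully home at the bottom of the slot, and let go. The plate and the bolt both slide sideways on their pins, so feel for the slot, and go gently: do not press hard on the glass or force the bolt against the plate, keep the tube in its saddle, and leave the beaker, stopper and vial where they are.

Things in the scene. Friction and masses are not known exactly. Their poses are not given: they have to be found in the camera images.
- clamp: Tube clamp fixed to the bench, base 150 x 144 x 12 mm. Origin: centre of its underside. Its y axis runs along the tube, -x (the bolt's side) faces the robot, z is up. A V saddle 90 mm long holds the tube, axis 55 mm above the origin. Hinge lugs 7 mm thick at x = 42, y = +-66, 86 mm high; bolt lugs 7 mm thick at x = -55, y = +-36, 42 mm high.
- jaw_pin (a point): Middle of the hinge pin (along y) of the steel plate, fixed on the clamp at x = 42, y = 0, z = 76 mm. The plate also slides along this pin: it sits up to 16 mm to either side, differently each time and not reported, so its slot is off the clamp's middle by as much. It shifts only under a sideways push of over 8 N.
- jaw (a joint): Hinge of the plate, rad: 0 = level, its rubber pad (42 mm from the pin) on the tube; grows as it swings up and back (1.57 upright). Stiff, 0.13 N m: it stays where left, so push it all the way down. Plate 8 mm thick about the pin's level, 90 mm wide (too wide to pinch), 121 mm long from the pin; slot in the middle of its free edge 11 mm wide, 30 mm deep.
- bolt_pin (a point): Middle of the swing bolt's pin (along y), fixed on the clamp at x = -55, y = 0, z = 32 mm. The bolt slides along it up to 18 mm either way of the middle, against about 0.5 N. Its steel shank is 8 mm thick; a washer 18 mm across, 59 to 63 mm from the pin, passes over the top of the closed plate.
- bolt (a joint): Swing of the bolt, rad: 0 = upright, grows as it leans out to the clamp's -x side (1.57 = level). It stays where left (friction 0.05 N m). With the plate closed the shank meets the plate's free edge, or enters the slot, at about 0.62, and rests on the bottom of the slot at about -0.04. Bolt and plate are solid to each other and take about 25 N.
- knob (a point): Centre of the bolt's grip, a plain aluminium barrel 18 mm in diameter and 22 mm long lying along the clamp's y axis, on the end of the bolt 73 mm from its pin. It can be pinched on its two flat ends; it then turns between the fingers as the bolt swings, and slides sideways with them.
- glass_tube: Clear glass tube 28 mm in diameter, 200 mm long, steel collars 33 mm in diameter on its ends, lying loose in the saddle. Origin at its middle on its axis; its y axis runs along it. It bears about 60 N from the plate's pad; the plate doubles a push made 85 mm from its pin, so push there with under 25 N.
- beaker: Empty translucent plastic beaker, 64 mm across, 78 mm high, standing loose; origin centre of its underside. Bystander.
- stopper: Red-brown rubber stopper, 26 mm across, 26 mm high, standing loose; origin centre of its underside. Bystander.
- vial: Small capped vial, 23 mm across, 48 mm high, standing loose; origin centre of its underside. Bystander.

How it is judged:
On the way:
1. the plate is down on the tube while the bolt is still out (value of joint jaw below 0.04 rad and value of joint bolt above 0.3 rad), for 0.1 s.
At the end, for the whole second after the job is handed in: The plate is closed on the tube (hinge below 0.04 rad), the bolt stands in the plate's slot at its bottom (bolt angle between -0.12 and 0.05 rad), the tube lies at rest in the saddle (axis 51 to 59 mm high, within 35 mm of the clamp's middle and 0.05 rad of its direction) (value of joint jaw below 0.04 rad and value of joint bolt between -0.12 and 0.05 rad and z of glass_tube in the frame of clamp between 0.051 and 0.059 m and y of glass_tube in the frame of clamp between -0.035 and 0.035 m and angle between the y axis of glass_tube and the y axis of clamp, either way round below 0.05 rad and linear speed of glass_tube below 0.01 m/s); the robot touches nothing.
It fails at once if the plate is pressed on the glass tube with more than 60 N (contact force between glass_tube and jaw above 60 N).
It fails at once if the bolt is forced against the plate with more than 25 N (contact force between bolt and jaw above 25 N).
It fails at once if the beaker, stopper or vial is moved by more than 30 mm (distance of any of beaker, stopper, vial from where it was at the start of the episode above 0.03 m).
It also fails if it takes over 72 s, if anything falls off the work surface, if the arm or the gripper's body presses on something with over 40 N, if the wrist force passes 120 N, or if a joint passes its speed limit or range.

## Robot

A 6-joint arm with a two-finger parallel gripper is mounted at the origin on a cart in front of the work surface, level with it; the furniture and walls round the work are solid. World frame = base frame: x ahead of the robot, y to its left, z up, the work surface at z = 0. Lengths are in m, angles in rad, forces in N, time in s.
With the tool pointing down it reaches from about 0.3 to 0.775 m from the base axis. Payload 14.6 kg.
Tool frame: the origin (TCP) lies at the very end of the fingers, on their centre line; the grasp point (between the pads) lies 19 mm behind it (ctrl.hold_point_z is the z of the grasp point in the tool frame, in m); z points along the fingers, y is the direction in which the jaws open and shut (so a half turn about z gives the same grasp; the last joint's range is limited). The gripper opens to 94 mm and grips with 3 to 60 N. Pads are 16 mm wide; open, the fingers measure 119 mm over their backs; the gripper's body (75 mm by 177 mm) begins 78 mm behind the grasp point.
Start: joints at [-1.259, 0.3, 1.521, -0, 1.321, -0.067], TCP at [0.203, -0.511, 0.173] pointing down, gripper open.
Joint ranges: [-3.03, 3.03], [-0.79, 2.21], [0.23, 2.52], [-1.04, 4.18], [0, 3.07], [-2.55, 2.55]. Speed limits (rad/s): [2.22, 2.22, 2.57, 3.14, 3.14, 3.14].

## Interface

Orientations are given as [roll, pitch, yaw] about the fixed x, y, z axes, in that order (R = Rz(yaw) Ry(pitch) Rx(roll)).
In Python, from station import ctrl, cams, hand_in gives the robot as it stands.
- The arm moves only by the tool servo_tool, never from a script. Its argument "rows" is a list of rows, each a list of 7 numbers: the shift along the world's x, y, z in m, then the turn, a rotation vector about the world's x, y, z in rad, then the gripper command: -1 is shut, 1 is fully open, values between are in proportion. A call has exactly 8 rows; each row is the pose to reach, as a shift and turn from the pose measured when the call began; what a row does not reach only later rows make up. A row lasts 1/12 s, in which the tool goes at most 41.7 mm and 7.16 degrees, less where a joint would pass 70% of its speed; a pose out of reach is approached as far as the arm can. A call with a gripper value outside its range is refused whole. The fingers move at their own pace and stop on an object; "newtons" is the grip in N (left out, the last holds). Time passes only in rows, so rows that repeat a pose let the fingers close, or fill a call up. It gives the time, the measured TCP pose, the force and the opening at its end, in the units of the state.
- ctrl.get_obs(): the state, without advancing time (a new reading comes with each control period).
- cams.camera(name): name is "side" or "top"; returns a dict with "image" (480x640x3 uint8, red, green, blue), "depth" (480x640 float32, m along the optical axis (not along the pixel's ray), 0 where there is no reading), "fx", "fy", "cx", "cy" (pixels), "dist_coeffs" ([k1, k2, p1, p2, k3] as OpenCV has them; the pictures are not rectified), "rvec" (rotation vector, rad) and "tvec" (3), from world to camera coordinates, as OpenCV has them. Camera axes: x right, y down, z forward; pixel columns grow to the right and rows downward; lengths in m; the calibration is good to about 2 mm. A picture is of the moment at which its call begins.
- hand_in(): hands the job in, once; it reports no verdict.
Trained networks look in a picture, given as the dict that the camera call returned (one of the last four; its "shot" number tells which), for a name from the list of things; names that differ only in an ending like _2 or _b are one class to them, and where a whole thing is asked for, a point or a joint stands for the part that bears it (a point fixed in the world has none). Each returns a list of dicts, best first, with "p" (0 to 1); they miss things now and then, are a little off and sometimes report something else, mostly with a low value. They report only what shows in the picture. A call takes as long as a camera call.
- cams.spot_in(picture, name): "box" ([left, top, right, bottom] as shares, 0 to 1, of the picture: columns of its width, rows of its height, round what is visible of it).
- cams.place_of(picture, name): "at" ([column, row] as shares, 0 to 1, of the picture: columns of its width, rows of its height: a listed point, or the origin of a listed thing).
The state is a dict: "time_s": time; "qpos": joint angles; "joint_vel": joint speeds; "tau": joint torques, N m; "ee_pos": TCP position; "eef_rot": TCP orientation; "force": force on the tool from outside, world axes, zero at the start; "moment": the same for the moment, N m; "grip_width": finger opening in m.
Only numpy, scipy, OpenCV 4.12 (cv2) and the standard library are available. Lean on these libraries where they do the work, as an engineer would, in place of code of your own. Each camera call takes 0.05 s, during which the arm holds its last target.

## Working session

There is one attempt and no reset: what is moved stays moved. The work goes in short steps, Python scripts to look and compute and a tool call to move; the robot and the scene stay as the last step left them, time stands still between calls to the robot, and variables do not carry over. Pictures are saved under pics/ and viewed, and the job is handed in when it is done.

Besides the shell and the picture viewer there is one more tool, called after "Emit:" as name([rows], argument=value, ...), one row to a line, values as JSON. servo_tool: Moves the arm, as the interface text tells. Its arguments: {"type":"object","properties":{"rows":{"type":"array"},"newtons":{"type":"number"}},"required":["rows"]}

```bash
mkdir -p pics; ls; cat > h.py <<'E'
import numpy as np, cv2, json
from station import ctrl, cams
def K(c): return np.array([[c['fx'],0,c['cx']],[0,c['fy'],c['cy']],[0,0,1.]])
def pose(c):
    R,_=cv2.Rodrigues(np.array(c['rvec'],float)); return R,np.array(c['tvec'],float).reshape(3)
def ray(c,u,v):
    p=cv2.undistortPoints(np.array([[[u,v]]],float),K(c),np.array(c['dist_coeffs'],float))[0,0]
    R,t=pose(c); return -R.T@t, R.T@np.array([p[0],p[1],1.])
def at_depth(c,u,v,d): o,r=ray(c,u,v); return o+r*d
def at_plane(c,u,v,z): o,r=ray(c,u,v); return o+r*(z-o[2])/r[2]
def proj(c,P): return cv2.projectPoints(np.array(P,float).reshape(-1,1,3),np.array(c['rvec'],float),np.array(c['tvec'],float),K(c),np.array(c['dist_coeffs'],float))[0].reshape(-1,2)
def cloud(c):
    d=c['depth'];v,u=np.nonzero(d>0)
    p=cv2.undistortPoints(np.stack([u,v],1).astype(float).reshape(-1,1,2),K(c),np.array(c['dist_coeffs'],float)).reshape(-1,2)
    R,t=pose(c); X=np.c_[p,np.ones(len(p))]*d[v,u][:,None]
    return u,v,(X-t)@R
def save(c,n): cv2.imwrite('pics/'+n+'.png',c['image'][:,:,::-1])
E
python3 - <<'E'
from h import *
print(ctrl.get_obs(), ctrl.hold_point_z)
for n in ['side','top']:
    c=cams.camera(n); save(c,n+'0')
    o,_=ray(c,320,240); print(n,o)
    for t in ['clamp','glass_tube','knob','jaw_pin','bolt_pin','beaker','stopper','vial']:
        r=cams.place_of(c,t)
        for q in r[:2]:
            u,v=q['at'][0]*640,q['at'][1]*480
            print(t,round(q['p'],2),round(u),round(v), [at_plane(c,u,v,z).round(3) for z in ({'jaw_pin':[.076],'bolt_pin':[.032],'glass_tube':[.055],'knob':[.03,.05]}.get(t,[0]))])
E
```

```text
pics
{'time_s': 0.0, 'qpos': array([-1.25862857e+00,  3.00463634e-01,  1.52154402e+00, -2.50842435e-05,
        1.32070054e+00, -6.66099563e-02]), 'joint_vel': array([-2.43799885e-05, -4.76917141e-04,  3.38764220e-04, -1.48183250e-04,
       -5.01853894e-04,  9.04221138e-04]), 'tau': array([-1.03034567e-03, -5.31807625e+01, -3.52737200e+01,  7.06864544e-02,
        2.42740806e-02, -8.43264411e-05]), 'ee_pos': array([ 0.20327949, -0.5107488 ,  0.17200613]), 'eef_rot': array([-3.14047797e+00, -5.00079714e-05,  3.78783911e-01]), 'force': array([ 0.03751028,  0.14102475, -0.20360499]), 'moment': array([ 0.00426601, -0.03829974,  0.05084174]), 'grip_width': 0.09378100528619739} -0.0188
side [0.50085916 0.84964512 0.43956431]
clamp 0.65 334 293 [array([0.548, 0.042, 0.   ])]
glass_tube 0.65 334 293 [array([0.542, 0.143, 0.055])]
glass_tube 0.62 331 264 [array([0.554, 0.031, 0.055])]
knob 0.63 399 265 [array([ 0.425, -0.026,  0.03 ]), array([0.428, 0.016, 0.05 ])]
knob 0.5 397 353 [array([0.445, 0.266, 0.03 ]), array([0.447, 0.295, 0.05 ])]
jaw_pin 0.7 314 257 [array([0.584, 0.05 , 0.076])]
bolt_pin 0.59 361 275 [array([0.497, 0.025, 0.032])]
stopper 0.69 394 353 [array([0.444, 0.225, 0.   ])]
vial 0.57 276 234 [array([ 0.709, -0.25 ,  0.   ])]
top [0.3980662  0.01388822 1.44710889]
clamp 0.85 302 261 [array([0.55 , 0.042, 0.   ])]
glass_tube 0.63 304 259 [array([0.548, 0.036, 0.055])]
glass_tube 0.35 199 226 [array([0.63 , 0.285, 0.055])]
knob 0.64 318 311 [array([0.427, 0.004, 0.03 ]), array([0.426, 0.004, 0.05 ])]
jaw_pin 0.97 299 238 [array([0.596, 0.048, 0.076])]
jaw_pin 0.69 313 312 [array([0.425, 0.016, 0.076])]
beaker 0.97 201 223 [array([0.647, 0.29 , 0.   ])]
stopper 0.52 228 309 [array([0.434, 0.223, 0.   ])]
vial 0.64 415 196 [array([ 0.709, -0.24 ,  0.   ])]
```

View pics/side0.png

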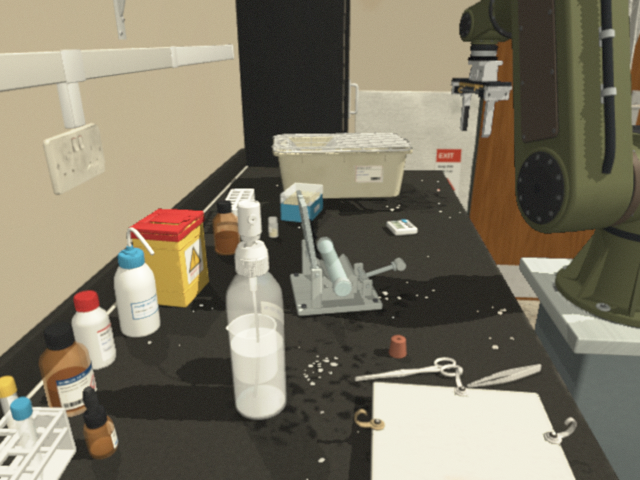

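View pics/top0.png

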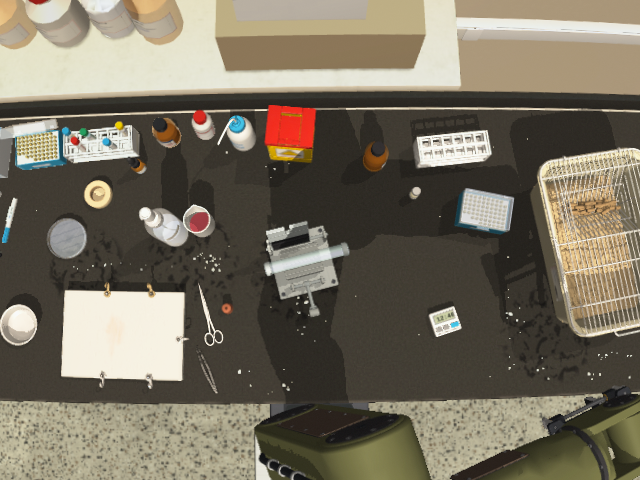

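The side view shows the plate upright at about (308,230), the tube at about (335,265), and the bolt leaning towards the robot with its knob at (399,265). In the top view the clamp is at (302,260), yawed, with the knob at (313,311). I'll zoom in and fit the clamp's pose next.

```bash
python3 - <<'E'
from h import *
for n,(a,b,w,hh) in {'side':(270,170,150,160),'top':(250,210,110,120)}.items():
    c=cams.camera(n); im=c['image'][b:b+hh,a:a+w,::-1]; cv2.imwrite(f'pics/{n}z.png',cv2.resize(im,None,fx=5 if n=='top' else 3.75,fy=5 if n=='top' else 3.75,interpolation=cv2.INTER_CUBIC))
    u,v,P=cloud(c)
    m=(abs(P[:,0]-.55)<.16)&(abs(P[:,1]-.04)<.14)&(P[:,2]>.006)
    np.savez(n+'.npz',u=u[m],v=v[m],P=P[m]); Q=P[m]
    print(n,m.sum(),Q.min(0),Q.max(0))
    mb=(abs(P[:,2]-.012)<.004)&m
    uv=np.c_[P[mb][:,:2]].astype(np.float32); print(mb.sum(), cv2.minAreaRect(uv))
E
```

```text
side 5122 [ 0.4169258  -0.06726044  0.00600998] [0.63552847 0.13085518 0.1961762 ]
1519 ((0.5477191209793091, 0.04520523175597191), (0.14990010857582092, 0.14418265223503113), 13.607072830200195)
top 4904 [ 0.39046919 -0.09966164  0.00600139] [0.7098683  0.17785216 0.20286975]
1237 ((0.5499408841133118, 0.03874365985393524), (0.275315523147583, 0.3161250054836273), 88.41650390625)
```

```bash
python3 - <<'E'
import numpy as np
d=np.load('top.npz'); print(d['P'][::40].round(3).tolist()[:40])
E
```

```text
[[0.71, 0.104, 0.009], [0.686, 0.168, 0.006], [0.669, -0.008, 0.007], [0.615, 0.033, 0.191], [0.608, 0.042, 0.194], [0.604, 0.054, 0.194], [0.605, 0.027, 0.171], [0.628, 0.014, 0.014], [0.602, 0.029, 0.163], [0.597, 0.059, 0.184], [0.595, 0.099, 0.19], [0.621, 0.014, 0.01], [0.596, 0.06, 0.162], [0.59, 0.099, 0.195], [0.617, 0.014, 0.01], [0.593, 0.062, 0.156], [0.587, 0.108, 0.187], [0.611, 0.024, 0.015], [0.589, 0.076, 0.154], [0.609, -0.027, 0.008], [0.588, 0.034, 0.14], [0.586, 0.087, 0.144], [0.604, -0.002, 0.012], [0.589, 0.037, 0.105], [0.583, 0.088, 0.133], [0.598, -0.002, 0.016], [0.584, 0.053, 0.11], [0.578, 0.101, 0.138], [0.589, 0.012, 0.052], [0.58, 0.067, 0.106], [0.584, -0.051, 0.064], [0.589, 0.046, 0.016], [0.588, 0.119, 0.012], [0.58, 0.022, 0.061], [0.573, 0.098, 0.108], [0.578, 0.005, 0.06], [0.571, 0.092, 0.107], [0.582, 0.0, 0.012], [0.569, 0.096, 0.108], [0.575, 0.005, 0.047]]
```

View pics/topz.png

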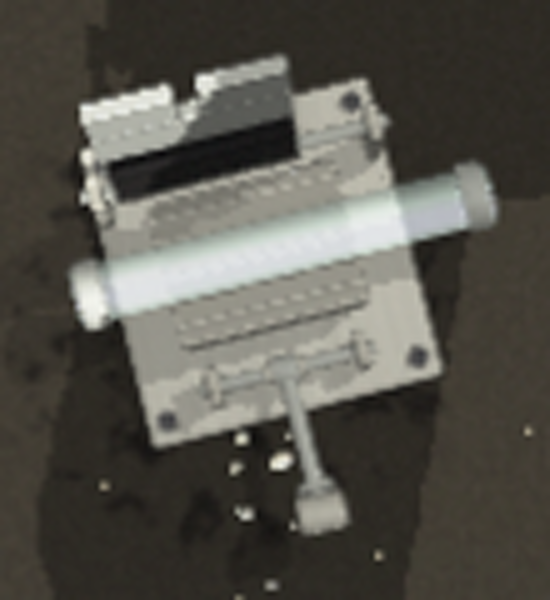

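View pics/sidez.png

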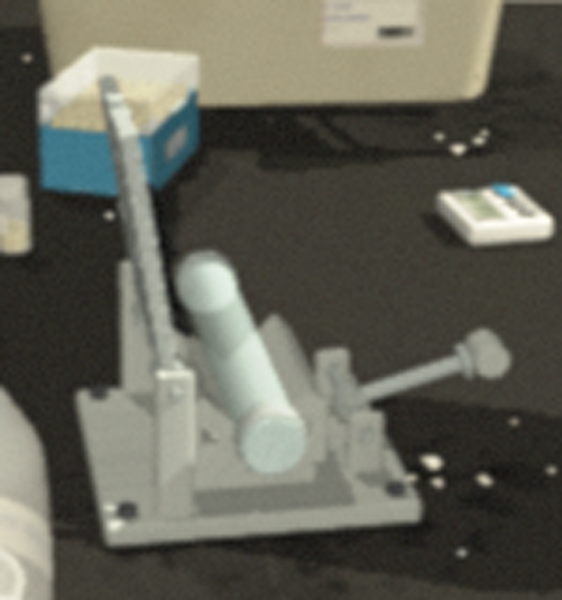

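```bash
cat >> h.py <<'E'
def Tc(cl,P):
    x,y,a=cl; c,s=np.cos(a),np.sin(a); P=np.array(P,float).reshape(-1,3)
    return P@np.array([[c,-s,0],[s,c,0],[0,0,1]]).T+[x,y,0]
def inv(cl,P):
    x,y,a=cl; c,s=np.cos(a),np.sin(a); P=np.array(P,float).reshape(-1,3)-[x,y,0]
    return P@np.array([[c,-s,0],[s,c,0],[0,0,1]])
E
python3 - <<'E'
from h import *
from scipy.optimize import least_squares
ct=cams.camera('top');cs=cams.camera('side')
T=lambda a,b:(250+a/5-.4,210+b/5-.4); S=lambda a,b:(270+a/3.75-.4,170+b/3.75-.4)
obs=[(ct,T(155,447),(-.075,.072,.012)),(ct,T(441,373),(-.075,-.072,.012)),(ct,T(367,79),(.075,-.072,.012)),
(cs,S(107,532),(.075,.072,.012)),(cs,S(418,508),(-.075,.072,.012)),(ct,T(212,386),(-.055,.036,.042)),(ct,T(362,350),(-.055,-.036,.042))]
f=lambda p:np.concatenate([proj(c,Tc(p,P))[0]-uv for c,uv,P in obs])
r=least_squares(f,[.55,.042,.237]);print(r.x,r.fun.round(1)); cl=r.x
# knob & plate
def two(uvt,uvs):
    o1,d1=ray(ct,*uvt);o2,d2=ray(cs,*uvs)
    A=np.c_[d1,-d2];s=np.linalg.lstsq(A,o2-o1,rcond=None)[0];return (o1+d1*s[0]+o2+d2*s[1])/2, np.linalg.norm(o1+d1*s[0]-o2-d2*s[1])
k,e=two(T(322,507),S(487,354)); print('knob',k,e,inv(cl,k))
for n,(a,b) in {'L':(82,105),'R':(288,60),'sl':(175,100),'sr':(198,83)}.items():
    print(n,inv(cl,at_plane(ct,*T(a,b),.195)).round(4))
for n in ['top','side']:
    d=np.load(n+'.npz');Q=inv(cl,d['P']); 
    m=(Q[:,2]>.1)&(Q[:,0]>.02)&(Q[:,0]<.12); q=Q[m]
    print(n,m.sum(),'y',np.percentile(q[:,1],[1,5,50,95,99]).round(3),'x',np.polyfit(q[:,2],q[:,0],1), q[:,2].max())
    m=(Q[:,0]<-.085)&(Q[:,2]>.02);q=Q[m];print('bolt',m.sum(),q.min(0),q.max(0),np.polyfit(q[:,0],q[:,2],1))
    m=(abs(Q[:,2]-.055)<.02)&(abs(Q[:,0])<.02);q=Q[m];print('tube y',np.percentile(q[:,1],[1,99]))
E
```

```text
[0.54741267 0.04319404 0.22668424] [-1.  -0.3  0.1  0.3 -0.  -0.8 -0.3 -1.4  1.9 -1.2 -0.2 -0.5 -0.5 -0.6]
knob [0.42689197 0.01438793 0.05198192] 0.00013620806519443985 [[-0.12391152 -0.00098239  0.05198192]]
L [[0.0622 0.0582 0.195 ]]
R [[ 0.0602 -0.0312  0.195 ]]
sl [[0.0549 0.0194 0.195 ]]
sr [[0.0596 0.0082 0.195 ]]
top 798 y [-0.029 -0.025  0.015  0.055  0.059] x [0.24100117 0.01010052] 0.2028697474650435
bolt 132 [-0.13516484 -0.01067368  0.03857332] [-0.08516403  0.01136731  0.0674886 ] [-0.37939454  0.01076271]
tube y [-0.10838937  0.08554292]
side 637 y [-0.028 -0.018  0.054  0.06   0.06 ] x [0.20625208 0.02129181] 0.19617619543798043
bolt 190 [-0.13214672 -0.01362612  0.03937161] [-0.08632808  0.01110948  0.06145772] [-0.30539328  0.01668864]
tube y [-0.10559308  0.08770362]
```

```bash
cat >> h.py <<'E'
CL=np.array([.5475,.0432,.227]); PY=.0137
def push(a,r=.09,h=.008,y=PY):
    return Tc(CL,[.042-r*np.cos(a)+.004*np.sin(a)+h,y,.076+r*np.sin(a)+.004*np.cos(a)])[0]
E
python3 - <<'E'
from h import *
print(Tc(CL,[[.118,PY,.165]]))
p0=None
for a in [1.79,1.6,1.4,1.2,1,.8,.6,.4,.3,.2,.1,0]:
    p=push(a); print(a,p.round(4), inv(CL,p).round(3))
E
```

```text
[[0.65938956 0.08310509 0.165     ]]
1.79 [0.616  0.0731 0.163 ] [[0.073 0.014 0.163]]
1.6 [0.5996 0.0693 0.1658] [[0.057 0.014 0.166]]
1.4 [0.5821 0.0652 0.1654] [[0.039 0.014 0.165]]
1.2 [0.565  0.0613 0.1613] [[0.021 0.014 0.161]]
1 [0.549  0.0576 0.1539] [[0.005 0.014 0.154]]
0.8 [0.5348 0.0543 0.1433] [[-0.01   0.014  0.143]]
0.6 [0.523  0.0516 0.1301] [[-0.022  0.014  0.13 ]]
0.4 [0.5139 0.0495 0.1147] [[-0.031  0.014  0.115]]
0.3 [0.5105 0.0487 0.1064] [[-0.035  0.014  0.106]]
0.2 [0.508  0.0481 0.0978] [[-0.037  0.014  0.098]]
0.1 [0.5063 0.0477 0.089 ] [[-0.039  0.014  0.089]]
0 [0.5054 0.0475 0.08  ] [[-0.04   0.014  0.08 ]]
```

Emit:
servo_tool([
  [0.01,0.03,0.03,0,0,0,-1],
  [0.02,0.07,0.06,0,0,-0.03,-1],
  [0.03,0.11,0.09,0,0,-0.06,-1],
  [0.04,0.15,0.11,0,0,-0.1,-1],
  [0.06,0.19,0.12,0,0,-0.12,-1],
  [0.08,0.23,0.12,0,0,-0.15,-1],
  [0.1,0.27,0.12,0,0,-0.15,-1],
  [0.12,0.31,0.12,0,0,-0.15,-1],
], newtons=10)

```text
time_s: 1.77
ee_pos: [0.3078, -0.2313, 0.2925]
eef_rot: [3.14, -0.001, 0.228]
force: [1.0, 0.2, 0.3]
grip_width: 0.0439
```

Emit:
servo_tool([
  [0.02,0.03,0.01,0,0,0,-1],
  [0.045,0.06,0.02,0,0,0,-1],
  [0.07,0.09,0.02,0,0,0,-1],
  [0.1,0.12,0.02,0,0,0,-1],
  [0.13,0.145,0.02,0,0,0,-1],
  [0.16,0.17,0.02,0,0,0,-1],
  [0.19,0.195,0.02,0,0,0,-1],
  [0.22,0.22,0.02,0,0,0,-1],
])

```text
time_s: 2.43
ee_pos: [0.529, -0.0095, 0.3126]
eef_rot: [3.14, -0.001, 0.228]
force: [0.2, -0.6, -0.0]
grip_width: 0.0006
```

Emit:
servo_tool([
  [0.03,0.02,0,0,0,0,-1],
  [0.06,0.04,0,0,0,0,-1],
  [0.09,0.06,0,0,0,0,-1],
  [0.12,0.08,0,0,0,0,-1],
  [0.14,0.09,-0.01,0,0,0,-1],
  [0.155,0.1,-0.02,0,0,0,-1],
  [0.155,0.1,-0.03,0,0,0,-1],
  [0.155,0.1,-0.03,0,0,0,-1],
])

```text
time_s: 3.1
ee_pos: [0.6837, 0.0907, 0.2791]
eef_rot: [3.141, 0.003, 0.229]
force: [-0.4, -0.8, -0.3]
grip_width: 0.0003
```

Emit:
servo_tool([
  [-0.005,-0.002,-0.02,0,0,0,-1],
  [-0.01,-0.004,-0.045,0,0,0,-1],
  [-0.012,-0.005,-0.07,0,0,0,-1],
  [-0.012,-0.005,-0.09,0,0,0,-1],
  [-0.012,-0.005,-0.105,0,0,0,-1],
  [-0.012,-0.005,-0.114,0,0,0,-1],
  [-0.012,-0.005,-0.114,0,0,0,-1],
  [-0.012,-0.005,-0.114,0,0,0,-1],
])

```text
time_s: 3.77
ee_pos: [0.6717, 0.0854, 0.1663]
eef_rot: [3.141, 0.002, 0.229]
force: [-0.3, -0.6, -0.2]
grip_width: 0.0006
```

```bash
python3 - <<'E'
from h import *
c=cams.camera('side'); save(c,'side1'); im=c['image'][130:330,240:440,::-1]; cv2.imwrite('pics/side1z.png',cv2.resize(im,None,fx=3,fy=3))
print(ctrl.get_obs()['ee_pos'],ctrl.get_obs()['force'])
E
```

```text
[0.67200106 0.08552965 0.16684903] [0.46794362 0.47790175 0.53599712]
```

View pics/side1z.png

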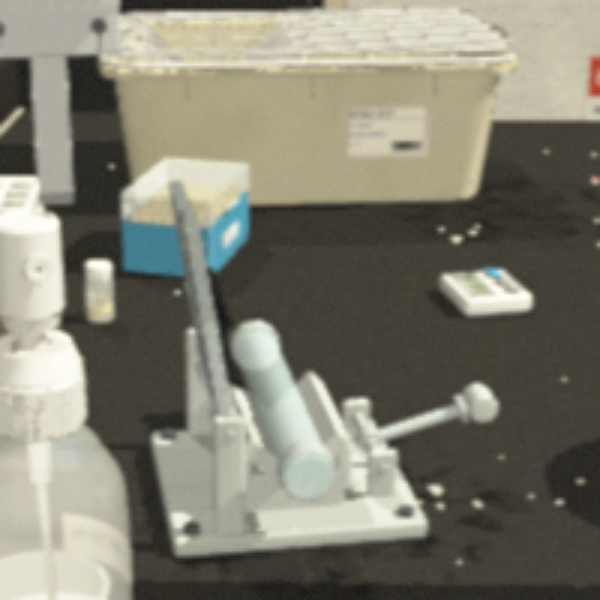

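The closed fingers, at about (55,150) in the crop, stand clear behind the plate, whose top edge is at (178,185). I'll push it over along the arc.

Emit:
servo_tool([
  [-0.02,-0.005,0,0,0,0,-1],
  [-0.04,-0.009,0,0,0,0,-1],
  [-0.05,-0.011,0,0,0,0,-1],
  [-0.06,-0.014,0,0,0,0,-1],
  [-0.068,-0.0155,0,0,0,0,-1],
  [-0.076,-0.017,0,0,0,0,-1],
  [-0.083,-0.019,0,0,0,0,-1],
  [-0.09,-0.0205,0,0,0,0,-1],
])

```text
time_s: 4.48
ee_pos: [0.5819, 0.0649, 0.168]
eef_rot: [3.14, -0.001, 0.229]
force: [0.3, -0.8, -0.0]
grip_width: 0.0003
```

```bash
python3 - <<'E'
from h import *
c=cams.camera('side'); im=c['image'][130:330,240:440,::-1]; cv2.imwrite('pics/side2z.png',cv2.resize(im,None,fx=3,fy=3))
print(ctrl.get_obs()['ee_pos'],ctrl.get_obs()['force'])
E
```

```text
[0.58105962 0.06470777 0.167838  ] [-0.22711512 -0.08919408  0.70475909]
```

View pics/side2z.png

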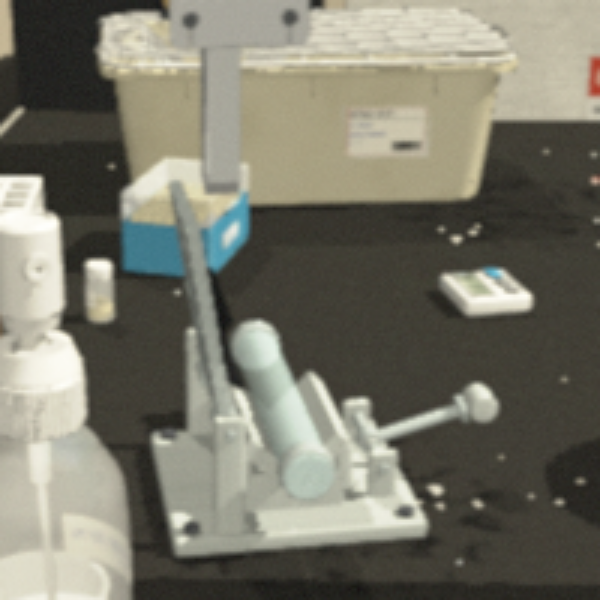

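```bash
python3 - <<'E'
from h import *
o=ctrl.get_obs()
for n in ['side','top']:
    c=cams.camera(n); save(c,n+'2')
    p=proj(c,o['ee_pos'])[0];print(n,p, (p-[240,130])*3)
    for a in (1.79,):
        for y in (-.0313,.0587):
            print(proj(c,Tc(CL,[[.042-.121*np.cos(a),y,.076+.121*np.sin(a)],[.042,y,.076]])).round(0).tolist())
    if n=='top': cv2.imwrite('pics/top2z.png',cv2.resize(c['image'][190:330,240:360,::-1],None,fx=4.2,fy=4.2))
E
```

```text
side [314.38600258 211.97693016] [223.15800773 245.93079047]
[[294.0, 191.0], [309.0, 251.0]]
[[299.0, 206.0], [316.0, 272.0]]
top [289.7435903  238.56537436] [149.2307709  325.69612308]
[[306.0, 218.0], [310.0, 238.0]]
[[265.0, 228.0], [272.0, 247.0]]
```

View pics/top2z.png

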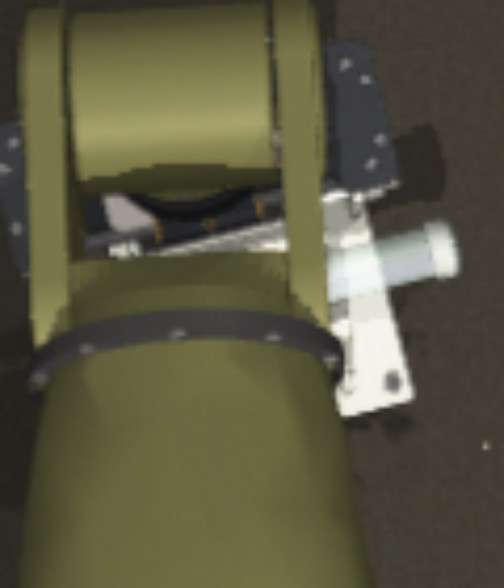

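```bash
python3 - <<'E'
from h import *
c=cams.camera('side')
print(c['fx'])
for uv in [(312,180),(312,185),(312,190),(313,192),(302,200),(300,195),(303,205),(305,220),(300,191),(315,170)]:
    d=c['depth'][uv[1],uv[0]]; P=at_depth(c,*uv,d); print(uv,d,P.round(3),inv(CL,P).round(3))
print(ctrl.get_obs()['ee_pos'])
cv2.imwrite('pics/side3z.png',cv2.resize(c['image'][150:280,270:350,::-1],None,fx=6,fy=6,interpolation=cv2.INTER_NEAREST))
E
```

```text
486.40915770255094
(312, 180) 0.7973072 [0.583 0.078 0.228] [[0.043 0.026 0.228]]
(312, 185) 0.8004764 [0.583 0.078 0.219] [[0.043 0.026 0.219]]
(312, 190) 0.80387706 [0.583 0.078 0.211] [[0.043 0.026 0.211]]
(313, 192) 0.8073364 [0.582 0.076 0.207] [[0.041 0.024 0.207]]
(302, 200) 0.80486083 [0.599 0.085 0.195] [[0.06  0.029 0.195]]
(300, 195) 0.83035153 [0.606 0.058 0.195] [[0.061 0.001 0.195]]
(303, 205) 0.7824282 [0.595 0.109 0.195] [[0.061 0.054 0.195]]
(305, 220) 0.7870179 [0.591 0.114 0.171] [[0.059 0.059 0.171]]
(300, 191) 0.8496419 [0.609 0.037 0.196] [[ 0.058 -0.02   0.196]]
(315, 170) 0.791553 [0.578 0.077 0.244] [[0.038 0.026 0.244]]
[0.58224329 0.06502806 0.16728246]
```

View pics/side3z.png

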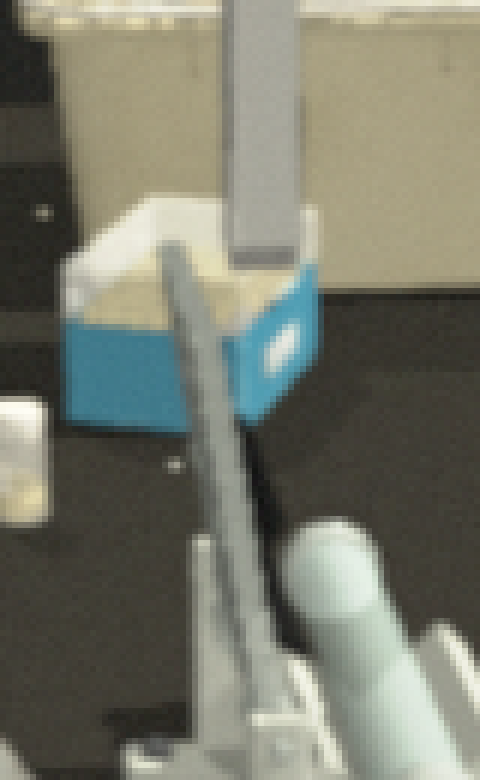

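```bash
python3 - <<'E'
from h import *
c=cams.camera('side')
print(proj(c,[[.2033,-.5107,.172],[.672,.0855,.1668]]))
im=cv2.imread('pics/side0.png'); cv2.imwrite('pics/s0g.png',cv2.resize(im[60:160,430:530],None,fx=6,fy=6,interpolation=cv2.INTER_NEAREST))
E
```

```text
[[472.64526647 145.75751893]
 [259.63636874 215.17743562]]
```

View pics/s0g.png

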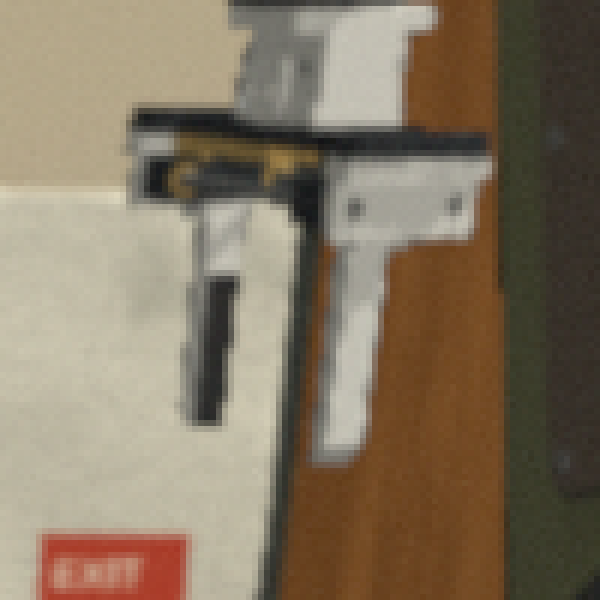

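The depth image puts the real fingertips at z≈0.204, while the reported TCP z is 0.167. They passed 10 mm above the plate without touching it. x and y agree, and the start picture shows the same vertical offset of about 36 mm. I'll treat the visible tip as reported z + 0.037, go back and repeat the push lower.

Emit:
servo_tool([
  [0.03,0.007,0.005,0,0,0,-1],
  [0.06,0.014,0.005,0,0,0,-1],
  [0.085,0.02,0.005,0,0,0,-1],
  [0.09,0.021,0,0,0,0,-1],
  [0.09,0.021,-0.015,0,0,0,-1],
  [0.09,0.021,-0.03,0,0,0,-1],
  [0.09,0.021,-0.04,0,0,0,-1],
  [0.09,0.021,-0.04,0,0,0,-1],
])

```text
time_s: 5.4
ee_pos: [0.6711, 0.0859, 0.1244]
eef_rot: [3.141, 0.005, 0.229]
force: [-0.8, 0.6, -0.2]
grip_width: 0.0002
```

Emit:
servo_tool([
  [-0.025,-0.006,0,0,0,0,-1],
  [-0.045,-0.01,0,0,0,0,-1],
  [-0.05,-0.011,0,0,0,0,-1],
  [-0.055,-0.013,0,0,0,0,-1],
  [-0.06,-0.014,0,0,0,0,-1],
  [-0.066,-0.015,0,0,0,0,-1],
  [-0.072,-0.0165,0,0,0,0,-1],
  [-0.076,-0.0175,0,0,0,0,-1],
])

```text
time_s: 6.07
ee_pos: [0.5949, 0.0684, 0.1244]
eef_rot: [3.141, 0.004, 0.229]
force: [1.0, 0.2, 0.5]
grip_width: 0.0005
```

```bash
python3 - <<'E'
from h import *
c=cams.camera('side')
print(ctrl.get_obs()['ee_pos'],ctrl.get_obs()['force'])
cv2.imwrite('pics/side4z.png',cv2.resize(c['image'][150:280,270:350,::-1],None,fx=5,fy=5,interpolation=cv2.INTER_NEAREST))
E
```

```text
[0.5944856  0.06828957 0.12447533] [1.20693721e+00 1.99206316e-05 4.25122397e-01]
```

View pics/side4z.png

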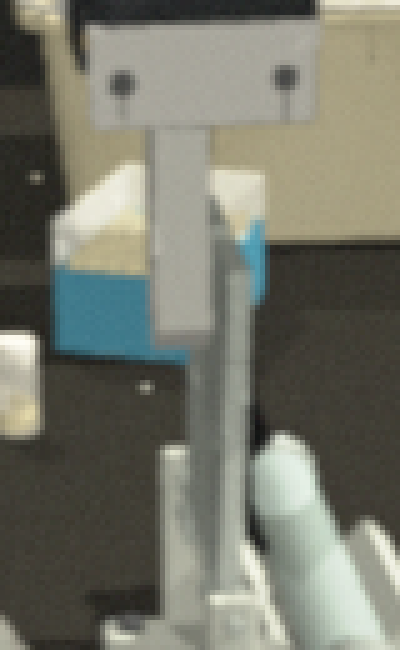

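Emit:
servo_tool([
  [-0.007,-0.0015,0.002,0,0,0,-1],
  [-0.013,-0.003,0.003,0,0,0,-1],
  [-0.022,-0.005,0.002,0,0,0,-1],
  [-0.03,-0.007,0,0,0,0,-1],
  [-0.038,-0.009,-0.003,0,0,0,-1],
  [-0.046,-0.011,-0.0075,0,0,0,-1],
  [-0.053,-0.0125,-0.013,0,0,0,-1],
  [-0.06,-0.014,-0.018,0,0,0,-1],
])

```text
time_s: 6.78
ee_pos: [0.5337, 0.0541, 0.1064]
eef_rot: [3.141, 0.005, 0.229]
force: [0.3, 0.3, 0.1]
grip_width: 0.0003
```

```bash
python3 - <<'E'
from h import *
c=cams.camera('side')
print(ctrl.get_obs()['ee_pos'],ctrl.get_obs()['force'])
cv2.imwrite('pics/side5z.png',cv2.resize(c['image'][150:290,270:370,::-1],None,fx=5,fy=5,interpolation=cv2.INTER_NEAREST))
E
```

```text
[0.53242208 0.0539404  0.10541753] [ 0.75438178 -0.24172329  0.05186997]
```

View pics/side5z.png

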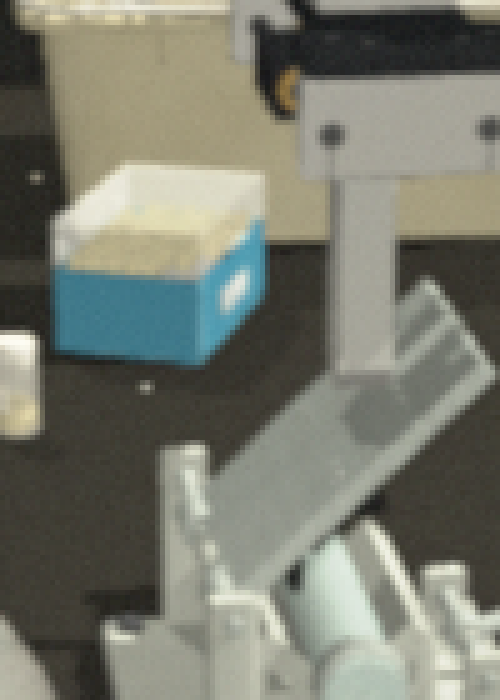

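The plate is at about 0.8 rad and following the fingertip. I'll continue downwards.

Emit:
servo_tool([
  [-0.005,-0.001,-0.005,0,0,0,-1],
  [-0.01,-0.002,-0.011,0,0,0,-1],
  [-0.014,-0.003,-0.017,0,0,0,-1],
  [-0.017,-0.004,-0.023,0,0,0,-1],
  [-0.02,-0.0045,-0.029,0,0,0,-1],
  [-0.023,-0.005,-0.034,0,0,0,-1],
  [-0.025,-0.0055,-0.039,0,0,0,-1],
  [-0.027,-0.006,-0.044,0,0,0,-1],
])

```text
time_s: 7.5
ee_pos: [0.5052, 0.0479, 0.0609]
eef_rot: [3.141, 0.007, 0.229]
force: [-0.7, 0.7, 0.4]
grip_width: 0.0002
```

```bash
python3 - <<'E'
from h import *
c=cams.camera('side')
print(ctrl.get_obs()['ee_pos'],ctrl.get_obs()['force'])
cv2.imwrite('pics/side6z.png',cv2.resize(c['image'][170:310,290:410,::-1],None,fx=5,fy=5,interpolation=cv2.INTER_NEAREST))
E
```

```text
[0.50449019 0.04783636 0.05996222] [ 0.25651553 -0.52658398 -0.3696483 ]
```

View pics/side6z.png

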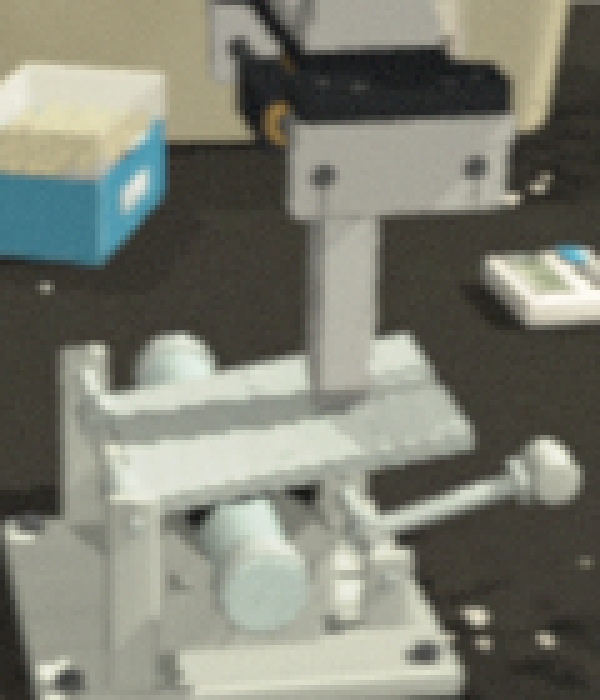

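The plate is at about 0.2 rad. I'll go down in small steps and watch the force.

Emit:
servo_tool([
  [0,0,-0.002,0,0,0,-1],
  [-0.0005,0,-0.004,0,0,0,-1],
  [-0.001,0,-0.006,0,0,0,-1],
  [-0.001,0,-0.008,0,0,0,-1],
  [-0.001,0,-0.01,0,0,0,-1],
  [-0.001,0,-0.011,0,0,0,-1],
  [-0.001,0,-0.012,0,0,0,-1],
  [-0.001,0,-0.012,0,0,0,-1],
])

```text
time_s: 8.22
ee_pos: [0.5035, 0.0479, 0.0479]
eef_rot: [3.142, 0.008, 0.229]
force: [0.4, 0.2, 0.4]
grip_width: 0.0005
```

Emit:
servo_tool([
  [0,0,-0.0005,0,0,0,-1],
  [0,0,-0.001,0,0,0,-1],
  [0,0,-0.0015,0,0,0,-1],
  [0,0,-0.002,0,0,0,-1],
  [0,0,-0.002,0,0,0,-1],
  [0,0,-0.0025,0,0,0,-1],
  [0,0,-0.0025,0,0,0,-1],
  [0,0,-0.0025,0,0,0,-1],
])

```text
time_s: 8.88
ee_pos: [0.5037, 0.0479, 0.0471]
eef_rot: [3.141, 0.007, 0.229]
force: [-9.7, -1.0, 22.5]
grip_width: 0.0006
```

Emit:
servo_tool([
  [0,0,0.002,0,0,0,-1],
  [0,0,0.004,0,0,0,-1],
  [0,0,0.01,0,0,0,-1],
  [0,0,0.02,0,0,0,-1],
  [0,0,0.04,0,0,0,-1],
  [0,0,0.06,0,0,0,-1],
  [0,0,0.07,0,0,0,-1],
  [0,0,0.07,0,0,0,-1],
])

```text
time_s: 9.55
ee_pos: [0.5048, 0.048, 0.1195]
eef_rot: [3.141, 0.003, 0.229]
force: [0.9, -0.1, 0.5]
grip_width: 0.0002
```

```bash
python3 - <<'E'
from h import *
c=cams.camera('side')
cv2.imwrite('pics/side7z.png',cv2.resize(c['image'][210:310,290:410,::-1],None,fx=6,fy=6,interpolation=cv2.INTER_NEAREST))
u,v,P=cloud(c);Q=inv(CL,P)
m=(Q[:,2]>.066)&(Q[:,2]<.1)&(Q[:,0]<.03)&(Q[:,0]>-.1)&(abs(Q[:,1])<.065)
q=Q[m];print(m.sum(),q.min(0),q.max(0))
t=q[(q[:,1]<.052)&(q[:,1]>-.025)]
p=np.polyfit(t[:,0],t[:,2],1);print('slope->angle',-np.arctan(p[0]),'z at pin',np.polyval(p,.042))
print('free edge x',np.percentile(q[:,0],1))
e=q[q[:,0]<-.055]; h=np.histogram(e[:,1],bins=np.arange(-.045,.07,.002)); print(list(zip(h[1].round(3),h[0])))
# residual
k=(t[:,0]<-.0); print(np.percentile(t[:,2]-np.polyval(p,t[:,0]),[5,50,95]))
for n in ('knob','bolt','jaw'):
  for r in cams.place_of(c,n)[:1] if n=='knob' else cams.spot_in(c,n)[:1]: print(n,r)
E
```

```text
1545 [-0.07850003 -0.06413608  0.06604818] [0.02990961 0.06491211 0.08172836]
slope->angle -0.0007930713411105915 z at pin 0.07967846782300442
free edge x -0.07704052798822977
[(np.float64(-0.045), np.int64(0)), (np.float64(-0.043), np.int64(0)), (np.float64(-0.041), np.int64(0)), (np.float64(-0.039), np.int64(0)), (np.float64(-0.037), np.int64(1)), (np.float64(-0.035), np.int64(0)), (np.float64(-0.033), np.int64(2)), (np.float64(-0.031), np.int64(8)), (np.float64(-0.029), np.int64(3)), (np.float64(-0.027), np.int64(2)), (np.float64(-0.025), np.int64(6)), (np.float64(-0.023), np.int64(6)), (np.float64(-0.021), np.int64(6)), (np.float64(-0.019), np.int64(5)), (np.float64(-0.017), np.int64(6)), (np.float64(-0.015), np.int64(3)), (np.float64(-0.013), np.int64(8)), (np.float64(-0.011), np.int64(5)), (np.float64(-0.009), np.int64(4)), (np.float64(-0.007), np.int64(7)), (np.float64(-0.005), np.int64(4)), (np.float64(-0.003), np.int64(5)), (np.float64(-0.001), np.int64(7)), (np.float64(0.001), np.int64(7)), (np.float64(0.003), np.int64(8)), (np.float64(0.005), np.int64(27)), (np.float64(0.0
[... 535 characters left out ...]
loat64(0.039), np.int64(9)), (np.float64(0.041), np.int64(6)), (np.float64(0.043), np.int64(7)), (np.float64(0.045), np.int64(6)), (np.float64(0.047), np.int64(3)), (np.float64(0.049), np.int64(7)), (np.float64(0.051), np.int64(11)), (np.float64(0.053), np.int64(13)), (np.float64(0.055), np.int64(23)), (np.float64(0.057), np.int64(28)), (np.float64(0.059), np.int64(0)), (np.float64(0.061), np.int64(0)), (np.float64(0.063), np.int64(0)), (np.float64(0.065), np.int64(0)), (np.float64(0.067), np.int64(0))]
[-0.00115469  0.00013939  0.00122919]
knob {'at': [0.622, 0.5515], 'p': 0.84}
bolt {'box': [0.5614, 0.5442, 0.6336, 0.5808], 'p': 0.83}
jaw {'box': [0.4775, 0.5119, 0.6036, 0.579], 'p': 0.89}
```

View pics/side7z.png

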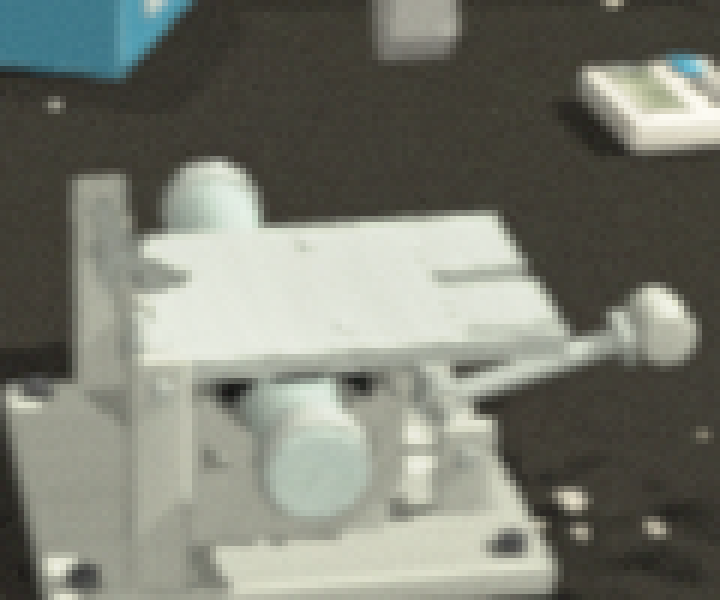

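The plate is level: the fitted slope is about 0 and its top is at z 0.080. The slot gap in clamp y runs from about 8 to 18 mm, so its centre is at about +13.3 mm; the knob is at about -1 mm. Next I'll pinch the knob, with the fingers aligned to clamp y.

Emit:
servo_tool([
  [-0.02,-0.009,0,0,0,0,0],
  [-0.045,-0.02,0,0,0,0,0],
  [-0.068,-0.03,0,0,0,0,0],
  [-0.078,-0.034,-0.005,0,0,0,0],
  [-0.078,-0.034,-0.02,0,0,0,0],
  [-0.078,-0.034,-0.035,0,0,0,0],
  [-0.078,-0.034,-0.045,0,0,0,0],
  [-0.078,-0.034,-0.045,0,0,0,0],
])

```text
time_s: 10.42
ee_pos: [0.4238, 0.0139, 0.0688]
eef_rot: [-3.14, 0.013, 0.229]
force: [-0.9, -0.2, -0.1]
grip_width: 0.0464
```

```bash
python3 - <<'E'
from h import *
c=cams.camera('side')
o=ctrl.get_obs();print(o['ee_pos'],o['grip_width'],inv(CL,o['ee_pos']))
cv2.imwrite('pics/side8z.png',cv2.resize(c['image'][190:310,310:430,::-1],None,fx=5,fy=5,interpolation=cv2.INTER_NEAREST))
u,v,P=cloud(c);Q=inv(CL,P); m=(u>380)&(u<400)&(Q[:,0]<-.08)&(Q[:,0]>-.15)&(Q[:,2]>.055)&(Q[:,2]<.2);
q=Q[m]
f=q[q[:,2]>.08]; print('finger',f.min(0),f.max(0)); 
E
```

```text
[0.4244056  0.0139359  0.06998941] 0.04700929128278494 [[-0.12652258 -0.00081029  0.06998941]]
finger [-0.12744902 -0.03731421  0.1007953 ] [-0.11499853 -0.02011501  0.17963904]
```

View pics/side8z.png

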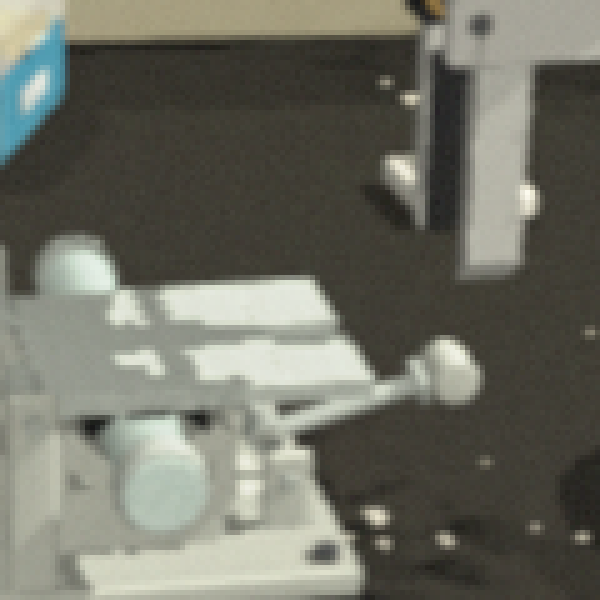

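The fingers straddle the knob: tips at (490,270) and (425,228) in the crop, knob at (452,370). I'll descend and close with a light grip.

Emit:
servo_tool([
  [0.002,0,-0.015,0,0,0,0],
  [0.002,0,-0.03,0,0,0,0],
  [0.002,0,-0.045,0,0,0,0],
  [0.002,0,-0.056,0,0,0,0],
  [0.002,0,-0.061,0,0,0,0],
  [0.002,0,-0.061,0,0,0,0],
  [0.002,0,-0.061,0,0,0,-0.3],
  [0.002,0,-0.061,0,0,0,-0.6],
], newtons=8)

```text
time_s: 11.13
ee_pos: [0.427, 0.0139, 0.0098]
eef_rot: [-3.141, 0.011, 0.229]
force: [0.3, -0.2, -0.7]
grip_width: 0.037
```

Emit:
servo_tool([
  [0,0,0,0,0,0,-0.8],
  [0,0,0,0,0,0,-1],
  [0,0,0,0,0,0,-1],
  [0,0,0,0,0,0,-1],
  [0,0,0,0,0,0,-1],
  [0,0,0,0,0,0,-1],
  [0,0,0,0,0,0,-1],
  [0,0,0,0,0,0,-1],
], newtons=8)

```text
time_s: 11.8
ee_pos: [0.4272, 0.0139, 0.0099]
eef_rot: [-3.141, 0.01, 0.229]
force: [1.5, 0.1, 0.6]
grip_width: 0.0219
```

```bash
python3 - <<'E'
from h import *
c=cams.camera('side')
o=ctrl.get_obs();print(o['ee_pos'],o['grip_width'],inv(CL,o['ee_pos']),o['force'])
cv2.imwrite('pics/side9z.png',cv2.resize(c['image'][190:310,310:430,::-1],None,fx=5,fy=5,interpolation=cv2.INTER_NEAREST))
E
```

```text
[0.42717315 0.01392856 0.009857  ] 0.021933217669857785 [[-0.12382768 -0.00144029  0.009857  ]] [ 2.39608844 -0.00604763  0.23917726]
```

View pics/side9z.png

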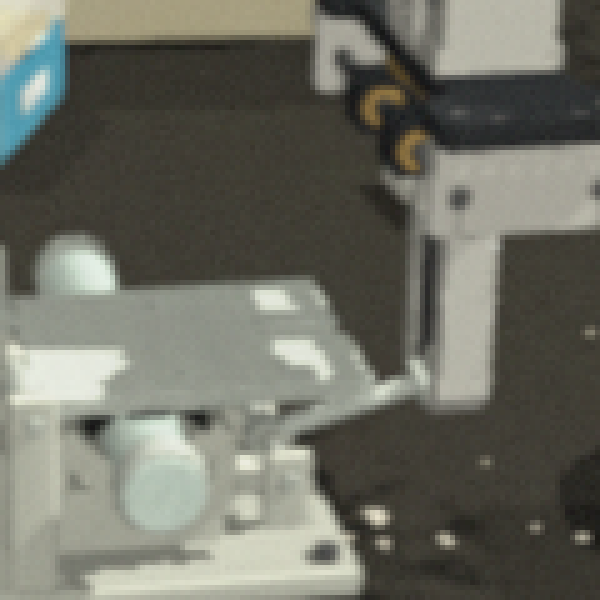

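The knob is pinched (opening 21.9 mm). I'll slide it 14.7 mm along clamp +y, then start the swing.

Emit:
servo_tool([
  [-0.001,0.004,0,0,0,0,-1],
  [-0.002,0.008,0,0,0,0,-1],
  [-0.003,0.012,0,0,0,0,-1],
  [-0.0033,0.0143,0,0,0,0,-1],
  [-0.0033,0.0143,0,0,0,0,-1],
  [-0.0033,0.0143,0,0,0,0,-1],
  [-0.0033,0.0143,0,0,0,0,-1],
  [-0.0033,0.0143,0,0,0,0,-1],
])

```text
time_s: 12.52
ee_pos: [0.4237, 0.0282, 0.0098]
eef_rot: [-3.141, 0.01, 0.229]
force: [-1.0, 0.2, 1.1]
grip_width: 0.0219
```

Emit:
servo_tool([
  [0.001,0,0.004,0,0,0,-1],
  [0.0035,0.001,0.0096,0,0,0,-1],
  [0.006,0.0015,0.015,0,0,0,-1],
  [0.0085,0.002,0.0195,0,0,0,-1],
  [0.0125,0.003,0.025,0,0,0,-1],
  [0.0165,0.0038,0.03,0,0,0,-1],
  [0.02,0.0045,0.0335,0,0,0,-1],
  [0.02,0.0045,0.0335,0,0,0,-1],
])

```text
time_s: 13.18
ee_pos: [0.4446, 0.0328, 0.0441]
eef_rot: [-3.141, 0.01, 0.229]
force: [-2.8, -0.2, 3.9]
grip_width: 0.0218
```

```bash
python3 - <<'E'
from h import *
c=cams.camera('side')
o=ctrl.get_obs();print(o['ee_pos'],o['grip_width'],inv(CL,o['ee_pos']),o['force'])
cv2.imwrite('pics/side10z.png',cv2.resize(c['image'][190:310,310:430,::-1],None,fx=5,fy=5,interpolation=cv2.INTER_NEAREST))
c=cams.camera('top')
cv2.imwrite('pics/top10z.png',cv2.resize(c['image'][200:330,240:370,::-1],None,fx=4.5,fy=4.5,interpolation=cv2.INTER_NEAREST))
E
```

```text
[0.44418508 0.03273805 0.04375987] 0.021800126123283886 [[-0.10301899  0.01305803  0.04375987]] [-1.17461317  0.88417976  3.39826812]
```

View pics/side10z.png

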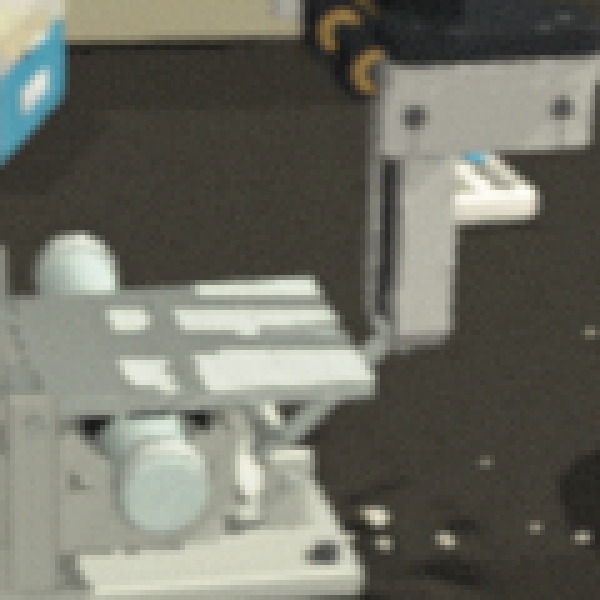

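View pics/top10z.png

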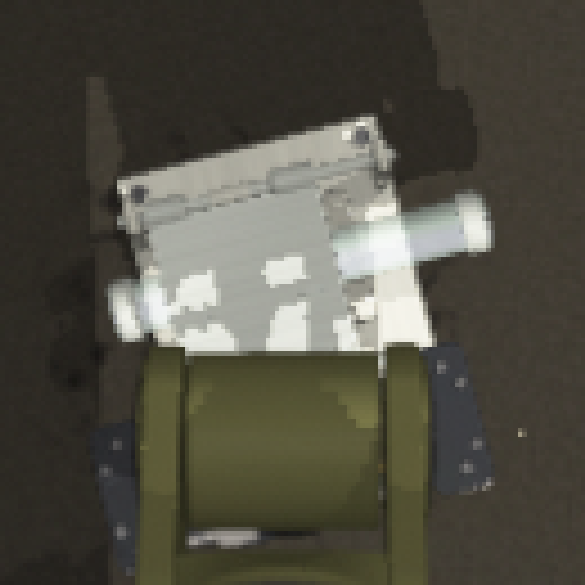

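Emit:
servo_tool([
  [0.0025,0.0006,0.002,0,0,0,-1],
  [0.0045,0.001,0.0036,0,0,0,-1],
  [0.0065,0.0015,0.0053,0,0,0,-1],
  [0.008,0.0018,0.0063,0,0,0,-1],
  [0.0092,0.0021,0.0073,0,0,0,-1],
  [0.0104,0.0024,0.0082,0,0,0,-1],
  [0.0104,0.0024,0.0082,0,0,0,-1],
  [0.0104,0.0024,0.0082,0,0,0,-1],
])

```text
time_s: 13.95
ee_pos: [0.4547, 0.0352, 0.0518]
eef_rot: [-3.141, 0.009, 0.229]
force: [1.0, 0.8, -2.9]
grip_width: 0.0217
```

Emit:
servo_tool([
  [0.001,0.0002,0.0006,0,0,0,-1],
  [0.002,0.0004,0.0012,0,0,0,-1],
  [0.003,0.0007,0.0018,0,0,0,-1],
  [0.004,0.0009,0.0024,0,0,0,-1],
  [0.005,0.0011,0.0029,0,0,0,-1],
  [0.0062,0.0014,0.0035,0,0,0,-1],
  [0.0062,0.0014,0.0035,0,0,0,-1],
  [0.0062,0.0014,0.0035,0,0,0,-1],
])

```text
time_s: 14.62
ee_pos: [0.461, 0.0366, 0.0554]
eef_rot: [-3.141, 0.009, 0.229]
force: [-0.4, 0.8, -0.0]
grip_width: 0.022
```

```bash
python3 - <<'E'
from h import *
c=cams.camera('side')
o=ctrl.get_obs();print(o['ee_pos'],o['grip_width'],inv(CL,o['ee_pos']),o['force'])
cv2.imwrite('pics/side11z.png',cv2.resize(c['image'][190:310,310:430,::-1],None,fx=5,fy=5,interpolation=cv2.INTER_NEAREST))
E
```

```text
[0.46101216 0.03656505 0.05539931] 0.02181006751448153 [[-0.08576231  0.01299983  0.05539931]] [-0.19491584  0.56020799  0.25496422]
```

View pics/side11z.png

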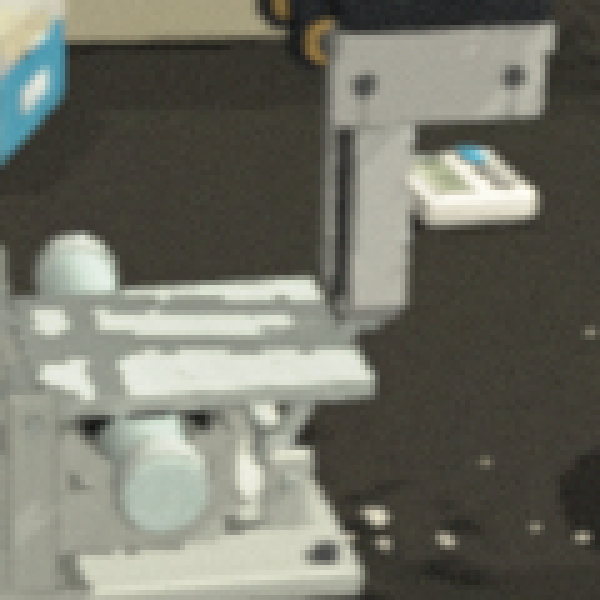

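The shank has entered the slot with almost no force. I'll carry on.

Emit:
servo_tool([
  [0.0025,0.0006,0.0012,0,0,0,-1],
  [0.005,0.0012,0.0023,0,0,0,-1],
  [0.0075,0.0018,0.0033,0,0,0,-1],
  [0.01,0.0023,0.0042,0,0,0,-1],
  [0.0125,0.0029,0.0049,0,0,0,-1],
  [0.015,0.0035,0.0055,0,0,0,-1],
  [0.017,0.004,0.0058,0,0,0,-1],
  [0.017,0.004,0.0058,0,0,0,-1],
])

```text
time_s: 15.33
ee_pos: [0.4786, 0.0407, 0.0614]
eef_rot: [-3.141, 0.008, 0.229]
force: [-1.0, -0.0, 3.1]
grip_width: 0.0215
```

Emit:
servo_tool([
  [0.002,0.0005,0.0004,0,0,0,-1],
  [0.004,0.001,0.0006,0,0,0,-1],
  [0.006,0.0014,0.0008,0,0,0,-1],
  [0.008,0.0019,0.001,0,0,0,-1],
  [0.01,0.0023,0.001,0,0,0,-1],
  [0.012,0.0028,0.001,0,0,0,-1],
  [0.013,0.003,0.001,0,0,0,-1],
  [0.013,0.003,0.001,0,0,0,-1],
])

```text
time_s: 16.0
ee_pos: [0.492, 0.0437, 0.0626]
eef_rot: [-3.142, 0.008, 0.229]
force: [-0.1, 1.0, 4.3]
grip_width: 0.0218
```

Emit:
servo_tool([
  [0.0005,0.0001,0,0,0,0,-1],
  [0.001,0.0002,0,0,0,0,-1],
  [0.0015,0.0003,0,0,0,0,-1],
  [0.002,0.0005,0,0,0,0,-1],
  [0.0025,0.0006,0,0,0,0,-1],
  [0.003,0.0007,0,0,0,0,-1],
  [0.003,0.0007,0,0,0,0,-1],
  [0.003,0.0007,0,0,0,0,-1],
])

```text
time_s: 16.67
ee_pos: [0.495, 0.0444, 0.0625]
eef_rot: [-3.142, 0.008, 0.229]
force: [-0.6, 0.2, 2.1]
grip_width: 0.0217
```

```bash
python3 - <<'E'
from h import *
c=cams.camera('side')
o=ctrl.get_obs();print(o['ee_pos'],o['grip_width'],inv(CL,o['ee_pos']),o['force'])
cv2.imwrite('pics/side12z.png',cv2.resize(c['image'][190:310,310:430,::-1],None,fx=5,fy=5,interpolation=cv2.INTER_NEAREST))
E
```

```text
[0.4949565  0.04445026 0.06251989] 0.021659358696416466 [[-0.05091417  0.01304339  0.06251989]] [-0.49834712  1.08608332  2.61461862]
```

View pics/side12z.png

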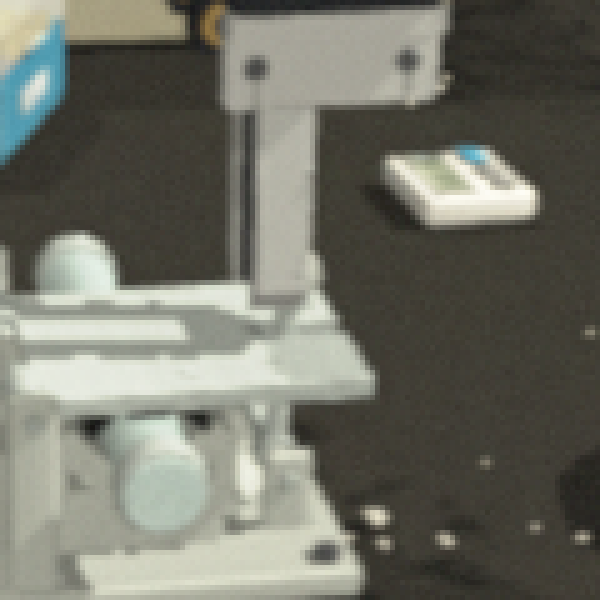

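The knob shows slightly on the robot side of the finger, at (315,268), so it may have lagged in the grip. I'll continue gently until I feel the bottom.

Emit:
servo_tool([
  [0.0005,0.0001,0,0,0,0,-1],
  [0.001,0.0002,0,0,0,0,-1],
  [0.0015,0.0003,0,0,0,0,-1],
  [0.002,0.0005,0,0,0,0,-1],
  [0.0025,0.0006,0,0,0,0,-1],
  [0.003,0.0007,0,0,0,0,-1],
  [0.0035,0.0008,0,0,0,0,-1],
  [0.0035,0.0008,0,0,0,0,-1],
])

```text
time_s: 17.38
ee_pos: [0.4984, 0.0452, 0.0624]
eef_rot: [-3.141, 0.008, 0.229]
force: [-1.2, 0.2, -1.0]
grip_width: 0.022
```

```bash
python3 - <<'E'
from h import *
c=cams.camera('side')
cv2.imwrite('pics/side13z.png',cv2.resize(c['image'][225:300,335:395,::-1],None,fx=9,fy=9,interpolation=cv2.INTER_CUBIC))
for th in (.2,.1,0,-.04,-.1):
  P=[[-.055-r*np.sin(th),.013,.032+r*np.cos(th)] for r in (0,.04,.061,.073)]
  print(th,((proj(c,Tc(CL,P))-[335,225])*9).round().tolist())
o=ctrl.get_obs();print(o['force'],inv(CL,o['ee_pos']))
E
```

```text
0.2 [[267.0, 489.0], [312.0, 312.0], [336.0, 217.0], [350.0, 162.0]]
0.1 [[267.0, 489.0], [293.0, 311.0], [307.0, 215.0], [315.0, 159.0]]
0 [[267.0, 489.0], [274.0, 311.0], [277.0, 215.0], [279.0, 160.0]]
-0.04 [[267.0, 489.0], [266.0, 312.0], [265.0, 216.0], [265.0, 161.0]]
-0.1 [[267.0, 489.0], [254.0, 313.0], [247.0, 218.0], [243.0, 163.0]]
[-1.16989207  0.5466702  -0.41831335] [[-0.04733972  0.01306378  0.06238808]]
```

View pics/side13z.png

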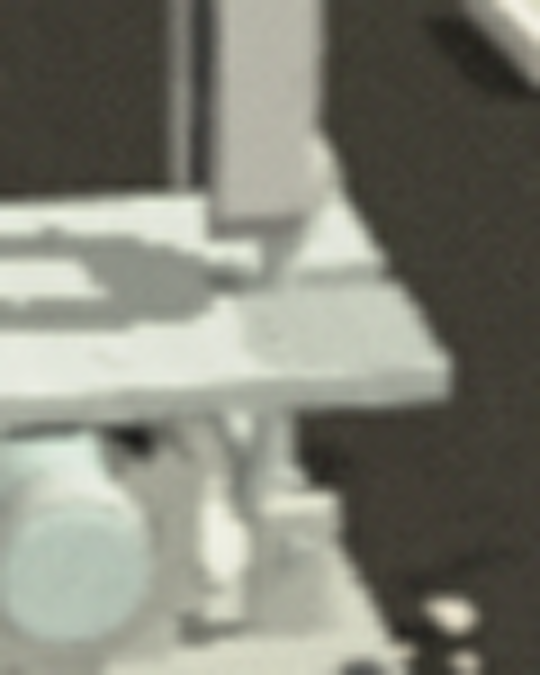

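Emit:
servo_tool([
  [0.0005,0.0001,0,0,0,0,-1],
  [0.001,0.0002,0,0,0,0,-1],
  [0.0015,0.0003,0,0,0,0,-1],
  [0.002,0.0005,0,0,0,0,-1],
  [0.0025,0.0006,0,0,0,0,-1],
  [0.003,0.0007,0,0,0,0,-1],
  [0.003,0.0007,0,0,0,0,-1],
  [0.003,0.0007,0,0,0,0,-1],
])

```text
time_s: 18.1
ee_pos: [0.5014, 0.046, 0.0623]
eef_rot: [-3.141, 0.008, 0.229]
force: [-1.4, -0.4, -2.6]
grip_width: 0.0219
```

Emit:
servo_tool([
  [0.0005,0.0001,0,0,0,0,-1],
  [0.001,0.0002,0,0,0,0,-1],
  [0.0015,0.0003,0,0,0,0,-1],
  [0.002,0.0005,0,0,0,0,-1],
  [0.0025,0.0006,0,0,0,0,-1],
  [0.003,0.0007,0,0,0,0,-1],
  [0.003,0.0007,0,0,0,0,-1],
  [0.003,0.0007,0,0,0,0,-1],
])

```text
time_s: 18.77
ee_pos: [0.5035, 0.0465, 0.062]
eef_rot: [-3.141, 0.01, 0.229]
force: [-7.0, -1.1, 0.1]
grip_width: 0.0219
```

```bash
python3 - <<'E'
from h import *
c=cams.camera('side')
cv2.imwrite('pics/side14z.png',cv2.resize(c['image'][225:300,335:395,::-1],None,fx=9,fy=9,interpolation=cv2.INTER_CUBIC))
o=ctrl.get_obs();print(o['force'],inv(CL,o['ee_pos']))
E
```

```text
[-7.59930348 -1.79887425  1.13235271] [[-0.0421033   0.01311054  0.06204531]]
```

View pics/side14z.png

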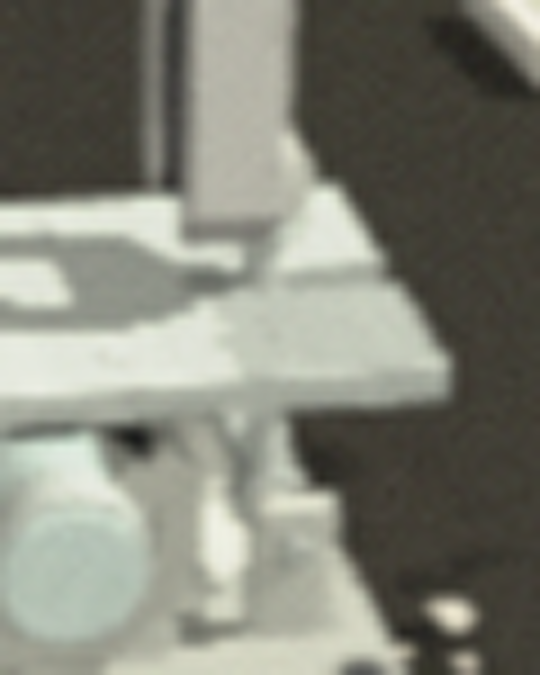

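Contact at about 7 N. The knob's centre is at about (258,160), which matches an angle near -0.04, so it is at the slot's bottom. I'll release, lift and check.

Emit:
servo_tool([
  [0,0,0,0,0,0,-0.6],
  [0,0,0,0,0,0,-0.3],
  [0,0,0,0,0,0,0],
  [0,0,0,0,0,0,0],
  [0,0,0.01,0,0,0,0],
  [0,0,0.03,0,0,0,0],
  [0,0,0.06,0,0,0,0],
  [0,0,0.08,0,0,0,0],
])

```text
time_s: 19.48
ee_pos: [0.5042, 0.0465, 0.1451]
eef_rot: [3.141, 0.008, 0.229]
force: [0.6, 1.1, 1.7]
grip_width: 0.0468
```

Emit:
servo_tool([
  [-0.03,-0.02,0.02,0,0,0,0],
  [-0.06,-0.04,0.04,0,0,0,0],
  [-0.09,-0.07,0.05,0,0,0,0],
  [-0.11,-0.1,0.05,0,0,0,0],
  [-0.13,-0.13,0.05,0,0,0,0],
  [-0.14,-0.16,0.05,0,0,0,0],
  [-0.15,-0.19,0.05,0,0,0,0],
  [-0.15,-0.22,0.05,0,0,0,0],
])

```text
time_s: 20.15
ee_pos: [0.3529, -0.1748, 0.1964]
eef_rot: [3.14, 0.006, 0.229]
force: [-0.0, 0.1, 0.0]
grip_width: 0.0466
```

```bash
python3 - <<'E'
from h import *
c=cams.camera('side')
cv2.imwrite('pics/side15z.png',cv2.resize(c['image'][190:310,290:410,::-1],None,fx=5,fy=5,interpolation=cv2.INTER_CUBIC))
u,v,P=cloud(c);Q=inv(CL,P)
m=(Q[:,2]>.074)&(Q[:,2]<.086)&(Q[:,0]<.03)&(Q[:,0]>-.1)&(Q[:,1]<.052)&(Q[:,1]>-.025);t=Q[m]
p=np.polyfit(t[:,0],t[:,2],1);print('jaw',-np.arctan(p[0]),'z pin',np.polyval(p,.042))
m=(Q[:,2]>.097)&(Q[:,2]<.13)&(Q[:,0]<0)&(Q[:,0]>-.12)&(abs(Q[:,1])<.06);k=Q[m];print('knob',m.sum(),k.min(0),k.max(0),np.median(k,0))
print(cams.place_of(c,'knob')[:1])
ct=cams.camera('top')
cv2.imwrite('pics/top15z.png',cv2.resize(ct['image'][200:330,240:370,::-1],None,fx=4.5,fy=4.5,interpolation=cv2.INTER_CUBIC))
u,v,P=cloud(ct);Q=inv(CL,P)
m=(Q[:,2]>.097)&(Q[:,2]<.13)&(Q[:,0]<0)&(Q[:,0]>-.12)&(abs(Q[:,1])<.06);k=Q[m];print('knob top',m.sum(),k.min(0),k.max(0),np.median(k,0))
o=ctrl.get_obs();print(o['force'],o['ee_pos'],o['time_s'])
for n,cc in(('side',c),('top',ct)):
 for b in ('beaker','stopper','vial','glass_tube','knob'):
  for r in cams.place_of(cc,b)[:1]:
   w,h_=r['at'][0]*640,r['at'][1]*480; print(n,b,round(r['p'],2),at_plane(cc,w,h_,{'glass_tube':.055,'knob':.105}.get(b,0)).round(3), inv(CL,at_plane(cc,w,h_,.105)).round(3) if b=='knob' else '')
E
```

```text
jaw -0.0007489878506669814 z pin 0.07986225528659438
knob 114 [-0.05828431  0.00421705  0.09703354] [-0.04156167  0.02766699  0.11361157] [-0.04944826  0.02285784  0.10845357]
[{'at': [0.5647, 0.5083], 'p': 0.54}]
knob top 77 [-0.06178275  0.00459349  0.10085403] [-0.04377109  0.0259363   0.12031685] [-0.0533562   0.01537387  0.11249824]
[0.04810557 0.06620447 0.62169356] [ 0.35391364 -0.17466751  0.19573408] 20.3
side stopper 0.52 [0.438 0.227 0.   ] 
side vial 0.76 [ 0.705 -0.238  0.   ] 
side glass_tube 0.85 [0.554 0.043 0.055] 
side knob 0.54 [0.499 0.05  0.105] [[-0.046  0.017  0.105]]
top beaker 0.82 [0.638 0.291 0.   ] 
top stopper 0.62 [0.444 0.226 0.   ] 
top vial 0.32 [0.642 0.287 0.   ] 
top glass_tube 0.88 [0.555 0.029 0.055] 
top knob 0.55 [0.496 0.043 0.105] [[-0.05   0.011  0.105]]
```

View pics/side15z.png

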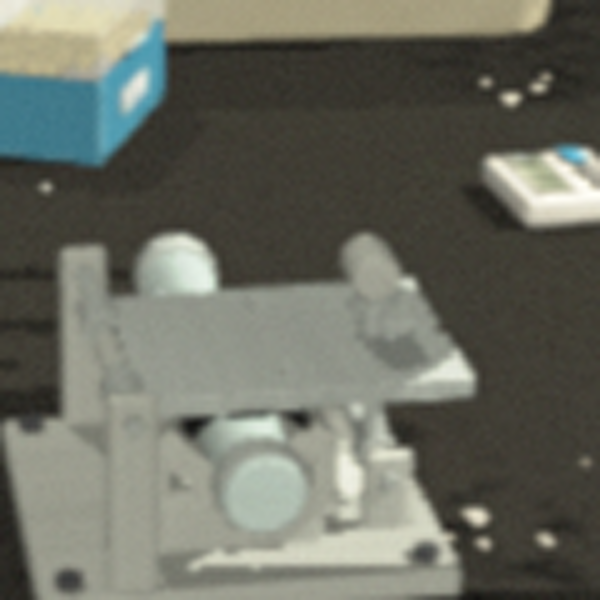

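View pics/top15z.png

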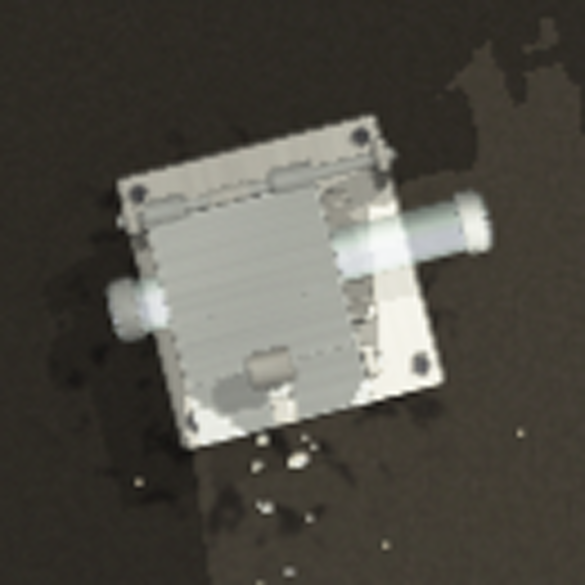

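The two cameras put the knob's centre at clamp x of about -50 and -53 mm, which means a bolt angle of about -0.03 to -0.07. The plate is level and the bystanders haven't moved, so I'm handing in.

```bash
python3 -c "
from station import hand_in
print(hand_in())"
```

```text
the job is handed in; nothing more can be done
None
```

The plate is closed on the tube, the bolt is at the bottom of the slot, and the job was handed in with the gripper clear of everything, at about 20 s on the robot's clock. No verdict was reported.

**What I did**
- I swung the plate over with closed fingers and pressed it down. The highest force I saw was 22.5 N near 85 mm from the pin, under the 25 N guideline.
- I found the slot at about +13 mm along the clamp's y axis, pinched the knob and slid it there. It entered the slot on the first try with almost no force, and I felt about 7 N when it reached the bottom.

**Last checks**

| Check | Reading | Limit |
|---|---|---|
| Plate angle | about 0 rad, top at z = 80 mm | below 0.04 |
| Bolt angle | about -0.03 (top camera) to -0.07 (side camera) | -0.12 to 0.05 |
| Tube | still in its saddle in the pictures; earlier reading about 10 mm off-centre | within 35 mm |
| Stopper | moved less than about 10 mm | 30 mm |

**What failed or disagreed**
- **Fingertip height:** the real fingertips sit about 33–37 mm above the reported TCP z. My first push therefore passed over the plate without touching it, and I corrected for the offset afterwards.
- **Beaker and vial:** each was confirmed by one camera only, with no movement beyond about 10 mm. The side camera did not report the beaker. The top camera's weak "vial" reading (p = 0.32) was at the beaker's position, so I discounted it.

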